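# Hook the grabber probe onto the test post

### The job

On the aluminium test fixture, catch the slim round post with the grabber probe: pinch the probe's sprung plunger to push its hook out, set the probe down on the fixture plate with the post standing between hook and body, and let go so that the spring pulls the hook shut on the post. Keep the probe upright all the way and leave it standing flat on the plate, gripping the post.

Things in the scene. Friction and masses are not known exactly. Their poses are not given: they have to be found in the camera images.
- probe: Loose upright 250 g grabber probe, on the bench to the robot's right. Origin: middle of the block's underside, z up. Black block x -16..16, y -17..17, z to 76 mm; steel foot y -17..30. Sprung plunger plate (x -13..13, z 42..74 mm) at +y, outer face y = 45 mm at rest. Pinch plate and the block's -y face at z about 58 mm, tips above z = 32 mm: this pushes the hook out and grips the probe.
- plunger (a joint): Plunger travel, m: 0 at rest, 0.024 fully pressed, when plate and hook have moved together 24 mm to the probe's -y and the pinched width has gone from 62 to 38 mm. Spring 2.4 N at rest, 5.3 N fully pressed; pinch with about 25 N to hold and carry it so. About 0.006 when the hook has closed on the post.
- hook (a point): Middle of the inner face of the hook's cross bar, moving with the plunger: in the probe frame x 0, y -23 mm at rest, -47 pressed, so the gap from the block's face (y -17) is 6 or 30 mm. Flat steel J, 8 to 17 mm above the foot: cross bar 46 mm long, 5 thick; side bar along y at x 17..23 to a leg under the plunger plate; 5 mm lip at x -23..-17 pointing back to the block.
- post: The post to catch: plain upright steel pin, 12 mm diameter, 28 tall; the slimmest of three steel pieces in a row 125 mm apart, in any order (others: 32 mm round stub, 28 mm square pillar, up to 30 tall). Origin: middle of its base, on top of the fixed 240 x 380 mm plate, 12 mm above the bench. White blocks 30 mm tall lie 70 mm or more beyond it. The probe may stand at any heading around it.

How it is judged:
By the outcome, as a careful person would: the job done as asked, in the order asked, and still so for the second after the job is handed in, with the robot touching nothing.
It also fails if it takes over 43 s, if anything falls off the work surface, if the arm or the gripper's body presses on something with over 40 N, if the wrist force passes 120 N, or if a joint passes its speed limit or range.

### The arm

A 6-joint arm with a two-finger parallel gripper is mounted at the origin on the work surface. World frame = base frame: x ahead of the robot, y to its left, z up, the work surface at z = 0. Lengths are in mm, angles in rad, forces in N, time in s.
With the tool pointing down it reaches from about 350 to 875 mm from the base axis. Payload 4.2 kg.
Tool frame: the origin (TCP) lies at the very end of the fingers, on their centre line; the grasp point (between the pads) lies 19 mm behind it (arm.pinch_z is the distance from the TCP to the grasp point, in mm); x points along the fingers, y is the direction in which the jaws open and shut, and the axes are right-handed (so a half turn about x gives the same grasp; the last joint's range is limited). The gripper opens to 85 mm and grips with 20 to 120 N. Pads are 22 mm wide; open, the fingers measure 114 mm over their backs; the gripper's body (76 mm by 85 mm) begins 54 mm behind the grasp point. The pads swing forward as they close: fully open they stand 13 mm farther back than shut.
Start: joints at [-0.999, 0.385, 0.008, 0, -1.194, -0.259], TCP at [192.343, -594.646, 231.312] pointing down, gripper open.
Joint ranges: [-3.14, 3.14], [-1.21, 2.06], [-1.07, 1.41], [-3.16, 2.05], [-2.99, -0.16], [-3.1, 3.1]. Speed limits (rad/s): [2.79, 2.79, 3.14, 3.14, 3.14, 3.14].

### API

Orientations are given as a unit quaternion [x, y, z, w].
In Python, from bench import arm gives the robot as it stands.
- The arm moves only by the tool drive_tool, never from a script. Its argument "motion" is a list of rows, each a list of 4 numbers: the shift along the tool's x, y, z in mm, then the turn about the tool's x in degrees. In form: [[dx, dy, dz, spin], ...]. A call has 1 to 10 rows; each row shifts and turns the commanded pose from where the row before left it, along the tool's axes as they then stand; what a row does not reach is not made up. A row lasts 1/12 s, in which the tool goes at most 41.7 mm and 7.16 degrees, less where a joint would pass 70% of its speed; a pose out of reach is approached as far as the arm can. A call with a gripper value outside its range is refused whole. "grip" is the finger opening in mm, from 0 to 85.4, set as the call begins (left out, the last holds). The fingers move at their own pace and stop on an object; the grip force is fixed at half the most. Time passes only in rows, so rows that do not move let the fingers close. It gives the time, the measured TCP pose, the force and the opening at its end, in the units of the state.
- arm.read_state(): the state, without advancing time (a new reading comes with each control period).
- arm.get_image(name): name is "side" or "top" or "wrist"; returns the picture (420x560x3 uint8, red, green, blue); there is no depth.
- arm.calibration(name): a dict with "K" (3x3 intrinsics, pixels), "eye" and "attitude" of the camera in the world; the wrist camera has in their place "T_tool_cam" (4x4, takes a point from camera to tool coordinates, whose origin is the TCP and whose axes are the tool frame's). Camera axes: x right, y up, looking along -z (the intrinsics and any distortion apply to the point x, -y, -z); pixel columns grow to the right and rows downward; lengths in mm; the calibration is good to about 2 mm. A picture is of the moment at which its call begins: read the wrist's pose just before it. calibration takes no time and is no camera call.
- arm.job_done(): hands the job in, once; it reports no verdict.
The state is a dict: "clock": time; "joints": joint angles; "joint_vel": joint speeds; "joint_efforts": joint torques, N m; "position": TCP position; "ee_rot": TCP orientation; "contact_force": force on the tool from outside, world axes, zero at the start; "wrist_torque": the same for the moment, N m; "gripper_width": finger opening in mm.
Only numpy, scipy, OpenCV 4.12 (cv2) and the standard library are available. Lean on these libraries where they do the work, as an engineer would, in place of code of your own. Each camera call takes 0.05 s, during which the arm holds its last target. There are 200 camera calls.

## Working session

There is one attempt and no reset: what is moved stays moved. The work goes in short steps, Python scripts to look and compute and a tool call to move; the robot and the scene stay as the last step left them, time stands still between calls to the robot, and variables do not carry over. Pictures are saved under pics/ and viewed, about 8 in all and at most 12, crops included, and the job is handed in when it is done.

Besides the shell and the picture viewer there is one more tool, called after "Emit:" as a command line: name --pt "numbers of a row" for each row, then --argument value for the rest. drive_tool: Moves the arm, as the interface text tells. Its arguments: {"type":"object","properties":{"motion":{"type":"array"},"grip":{"type":"number"}},"required":["motion"]}

```bash
mkdir -p pics; ls; python3 - <<'E'
from bench import arm
import cv2,numpy as np
s=arm.read_state();print({k:np.round(v,3) for k,v in s.items()})
for n in ["side","top","wrist"]:
    c=arm.calibration(n);print(n,{k:np.round(v,4).tolist() if not isinstance(v,str) else v for k,v in c.items()})
    cv2.imwrite(f"pics/{n}0.png",arm.get_image(n)[:,:,::-1])
E
```

```text
pics
{'clock': np.float64(0.0), 'joints': array([-9.990e-01,  3.860e-01,  7.000e-03, -1.000e-03, -1.194e+00,
       -2.590e-01]), 'joint_vel': array([-0.001, -0.001, -0.002, -0.002, -0.001,  0.   ]), 'joint_efforts': array([ 0.0000e+00, -3.9228e+01,  1.8840e+01,  4.1860e+00, -5.0000e-03,
        0.0000e+00]), 'position': array([ 192.185, -594.102,  230.195]), 'ee_rot': array([-0.109,  0.699,  0.111,  0.698]), 'contact_force': array([-0.507, -0.151,  0.007]), 'wrist_torque': array([ 0.059, -0.008, -0.009]), 'gripper_width': np.float64(85.638)}
side {'K': [[382.4857, 0.0, 282.8069], [0.0, 382.4857, 208.0671], [0.0, 0.0, 1.0]], 'eye': [149.409, 312.3486, 412.8551], 'attitude': [-0.1776, 0.4195, 0.8233, -0.3386]}
top {'K': [[440.8853, 0.0, 277.7008], [0.0, 440.8853, 215.129], [0.0, 0.0, 1.0]], 'eye': [359.395, -51.9558, 773.1132], 'attitude': [-0.0747, 0.0881, 0.7522, -0.6487]}
wrist {'K': [[377.5784, 0.0, 282.2845], [0.0, 377.5784, 208.3388], [0.0, 0.0, 1.0]], 'T_tool_cam': [[0.0004, 0.2707, -0.9627, -142.6108], [1.0, 0.0003, 0.0005, -0.7367], [0.0004, -0.9627, -0.2707, -69.036], [0.0, 0.0, 0.0, 1.0]]}
```

```bash
python3 - <<'E'
import cv2,numpy as np
a=[cv2.imread(f"pics/{n}0.png") for n in ["top","wrist"]]
cv2.imwrite("pics/tw.png",np.vstack(a)[:, :]) if 0 else cv2.imwrite("pics/tw.png",np.hstack([cv2.resize(x,(400,300)) for x in a]))
E
```

```text
(no output)
```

View pics/top0.png

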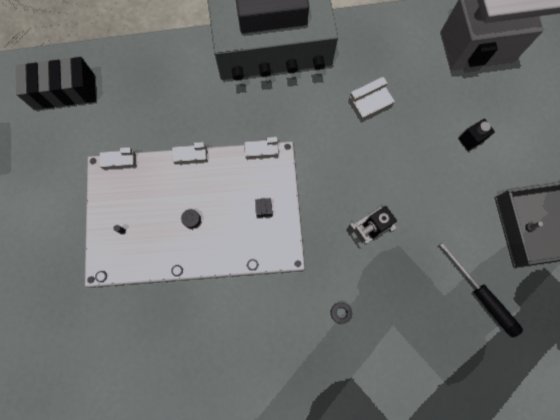

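View pics/wrist0.png

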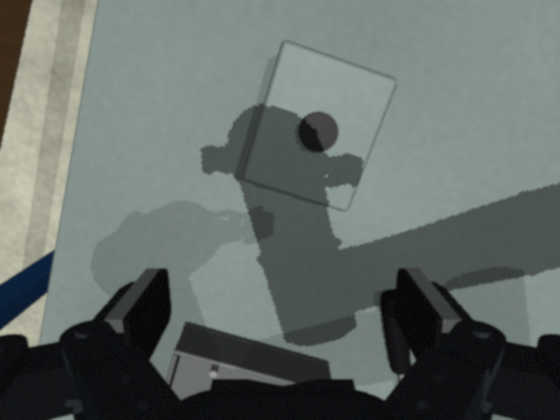

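View pics/side0.png

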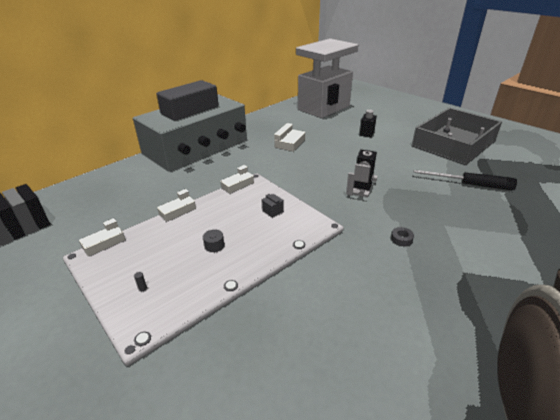

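The top view shows the slim post at about (119,229), the round stub at (191,218), the square pillar at (263,207) and the probe at about (375,225). The side view has the post at (141,282) and the probe at (362,175). Next I'll zoom in on the probe and post.

```bash
cat > h.py <<'E'
import numpy as np,cv2
from scipy.spatial.transform import Rotation as R
from bench import arm
def cam(n,s=None):
    c=arm.calibration(n)
    if n!="wrist": return np.array(c["K"]),R.from_quat(c["attitude"]).as_matrix(),np.array(c["eye"])
    T=np.array(c["T_tool_cam"]);Rt=R.from_quat(s["ee_rot"]).as_matrix()
    return np.array(c["K"]),Rt@T[:3,:3],Rt@T[:3,3]+s["position"]
def ray(C,uv):
    K,Rm,e=C;d=np.linalg.inv(K)@[uv[0],uv[1],1];return Rm@[d[0],-d[1],-d[2]]
def onz(C,uv,z):
    d=ray(C,uv);e=C[2];return e+d*(z-e[2])/d[2]
def proj(C,p):
    K,Rm,e=C;q=Rm.T@(np.array(p,float)-e);q=K@[q[0],-q[1],-q[2]];return q[:2]/q[2]
def two(C1,u1,C2,u2):
    a,b=ray(C1,u1),ray(C2,u2);t=np.linalg.lstsq(np.c_[a,-b],C2[2]-C1[2],rcond=None)[0]
    p,q=C1[2]+a*t[0],C2[2]+b*t[1];return (p+q)/2,np.linalg.norm(p-q)
E
python3 - <<'E'
from h import *
c=arm.calibration("top");print(c.keys())
t=cv2.imread("pics/top0.png");s=cv2.imread("pics/side0.png")
def crop(im,x,y,w,h,k): return cv2.resize(im[y:y+h,x:x+w],None,fx=k,fy=k,interpolation=cv2.INTER_NEAREST)
a=np.hstack([crop(t,345,195,60,60,6),crop(t,95,205,60,60,6)])
b=np.hstack([crop(s,335,140,60,60,6)[:240*2],crop(s,115,255,60,60,6)])
cv2.imwrite("pics/c.png",cv2.resize(np.vstack([a,b]),(600,600),interpolation=cv2.INTER_NEAREST))
T,S=cam("top"),cam("side")
for n,z,u in [("post top",40,(119,229)),("probe",76,(384,218))]: print(n,onz(T,u,z))
print(two(T,(119,229),S,(141,282)))
E
```

```text
dict_keys(['K', 'eye', 'attitude'])
post top [545.64854418 190.73637808  40.        ]
probe [ 491.66309445 -247.45020359   76.        ]
(array([548.18697507, 194.11487863,  26.4324939 ]), np.float64(2.6519159238943493))
```

View pics/c.png

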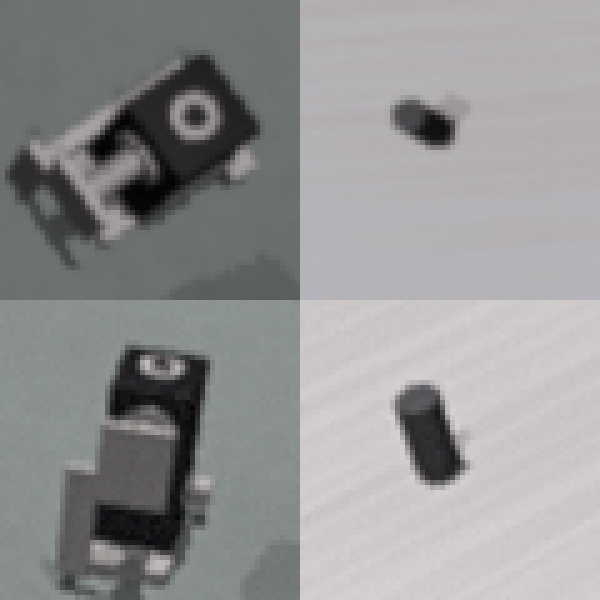

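The crops show the block's top ring at top-view pixel (384,218). The plunger plate lies down-left of it, near (363,232), so the probe's +y points down-left. Post top is at (117,228). Next I work out the heading and the move for a close wrist view.

```bash
python3 - <<'E'
from h import *
s=arm.read_state();Rt=R.from_quat(s["ee_rot"]).as_matrix();print(Rt.round(3),s["position"])
T,S=cam("top"),cam("side")
o=lambda x,y:(345+x/5-.5,195+y/5-.5)
P=[onz(T,o(*q),76)[:2] for q in [(190,55),(115,122),(258,130),(195,114)]];print(np.round(P,1))
print("y dir",np.degrees(np.arctan2(*(P[1]-P[0])[::-1])),"-x/x dir",np.degrees(np.arctan2(*(P[2]-P[0])[::-1])))
print("ring side",onz(S,(335+160/5-.5,140+(362-300)/5-.5),76),two(T,o(195,114),S,(366.5,151.9)))
ps=(115+(418-300)/5-.5,255+(398-300)/5-.5);pt=(95+(410-300)/5-.5,205+112/5-.5)
print("post",onz(T,pt,40),onz(S,ps,40),two(T,pt,S,ps))
for q in [(119,160),(190,155),(263,149)]:print("white",onz(T,q,42))
for q in [(88,157),(293,142),(302,270),(86,285)]:print("plate",onz(T,q,12))
E
```

```text
[[-0.001 -0.308  0.952]
 [ 0.002  0.952  0.308]
 [-1.     0.002 -0.   ]] [ 192.22839838 -594.25794165  230.46940712]
[[ 512.6 -249.3]
 [ 494.1 -220.7]
 [ 484.7 -266. ]
 [ 492.9 -246.9]]
y dir 122.83543291677168 -x/x dir -148.96797294920225
ring side [ 496.24537196 -254.04211593   76.        ] (array([ 491.64745033, -245.74421003,   80.81789797]), np.float64(0.8247271474839046))
post [549.90812281 194.69034507  40.        ] [548.98979848 193.13164257  40.        ] (array([549.1996898 , 193.80055289,  40.57078155]), np.float64(1.6469267463070145))
white [668.72648622 181.9844661   42.        ]
white [659.77228556  57.88574029  42.        ]
white [652.10717795 -70.73980459  42.        ]
plate [695.52940788 247.24356766  12.        ]
plate [ 669.64075467 -128.20937738   12.        ]
plate [ 434.37000783 -106.98875027   12.        ]
plate [463.34795557 262.12218021  12.        ]
```

Emit:
drive_tool --pt "0 12 19 0" --pt "0 13 20 0" --pt "0 13 20 0" --pt "0 13 20 0" --pt "0 13 20 0" --pt "0 13 20 0" --pt "0 13 20 0" --pt "0 13 20 0" --pt "0 13 20 0" --pt "0 13 20 0" --grip 85

```text
clock: 0.98
position: [342.4, -409.5, 231.1]
ee_rot: [-0.11, 0.699, 0.11, 0.698]
contact_force: [0.8, -0.2, -0.2]
gripper_width: 85.0
```

Emit:
drive_tool --pt "0 13 20 0" --pt "0 13 20 0" --pt "0 13 20 0" --pt "0 13 20 0" --pt "0 13 20 0" --pt "0 13 20 0" --pt "0 13 19 0" --pt "0 13 18 -4.5" --pt "0 12 15 -4.5" --pt "0 10 10 -4.5"

```text
clock: 1.82
position: [473.9, -231.8, 230.9]
ee_rot: [-0.193, 0.68, 0.193, 0.68]
contact_force: [0.1, 1.0, 0.5]
gripper_width: 85.1
```

Emit:
drive_tool --pt "0 0 0 0" --pt "0 0 0 0" --pt "0 0 0 0"

```text
clock: 2.07
position: [472.7, -233.4, 231.2]
ee_rot: [-0.191, 0.681, 0.191, 0.681]
contact_force: [0.2, -0.1, -0.5]
gripper_width: 84.9
```

```bash
python3 - <<'E'
from h import *
s=arm.read_state();im=arm.get_image("wrist");cv2.imwrite("pics/w1.png",im[:,:,::-1])
import json;json.dump({k:np.array(s[k]).tolist() for k in("position","ee_rot","joints")},open("w1.json","w"));print(open("w1.json").read())
E
```

```text
{"position": [472.72920179056985, -233.38870346700207, 231.16592570617715], "ee_rot": [-0.1909465782325079, 0.6809776520683058, 0.19107762082553226, 0.6806601093530369], "joints": [-0.15063599406653513, 0.2187568330659433, -0.23046789229650305, 1.767110690797298e-05, -1.1220571502371819, -0.8731079391430883]}
```

View pics/w1.png

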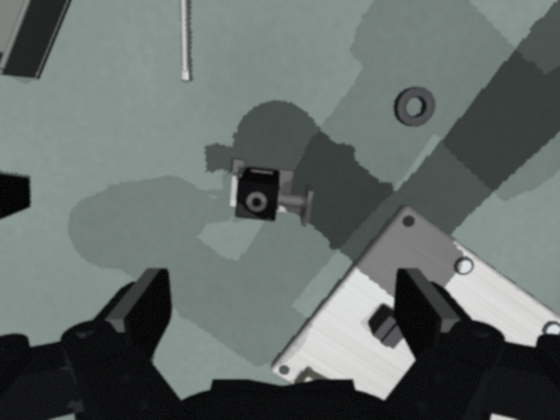

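Wrist view: block's ring at (257,202), plunger plate at right (308,207), hook at left near (237,170-200). I'll zoom in to pick the edges.

```bash
python3 - <<'E'
from h import *
im=cv2.imread("pics/w1.png")[150:230,220:325]
im=np.clip(im.astype(float)*1.8,0,255).astype(np.uint8)
cv2.imwrite("pics/w1c.png",cv2.resize(im,None,fx=7,fy=7,interpolation=cv2.INTER_CUBIC))
E
```

```text
(no output)
```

View pics/w1c.png

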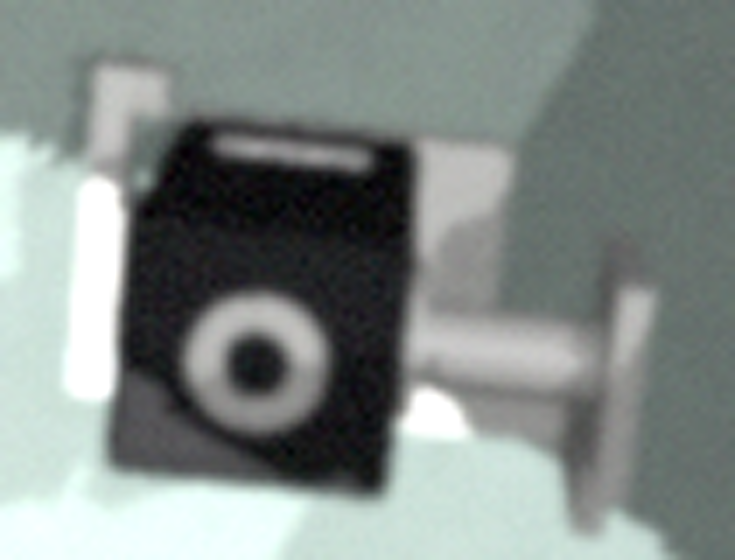

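In the crop the block's top-face corners are about (140,213), (412,240), (383,492) and (110,466). The plate's outer edge runs from (655,292) to (600,530).

```bash
python3 - <<'E'
from h import *
import json
s={k:np.array(v) for k,v in json.load(open("w1.json")).items()}
W=cam("wrist",s);o=lambda x,y:(220+(x+.5)/7-.5,150+(y+.5)/7-.5)
c=np.array([onz(W,o(*q),76)[:2] for q in [(140,213),(412,240),(383,492),(110,466)]])
print(c.round(1),c.mean(0))
for a,b in[(0,1),(3,2),(1,0+2),(0,3)]:
    d=c[b]-c[a];print(np.linalg.norm(d),np.degrees(np.arctan2(d[1],d[0])))
print("ring 76,79",onz(W,o(257,362),76),onz(W,o(257,362),79))
print("plate outer z74",onz(W,o(655,292),74),onz(W,o(605,530),74))
Rt=R.from_quat(s["ee_rot"]).as_matrix();print("tool y ang",np.degrees(np.arctan2(Rt[1,1],Rt[0,1])),Rt.round(3))
h=np.radians(121.5);u=np.array([np.cos(h),np.sin(h)])
ctr=c.mean(0);d=ctr+13*u-s["position"][:2];print("tool shift y,z",Rt[:2,1]@d,Rt[:2,2]@d)
E
```

```text
[[ 483.1 -268. ]
 [ 469.6 -239.8]
 [ 497.3 -227. ]
 [ 511.3 -256.1]] [ 490.30247164 -247.72668434]
31.325466090048792 115.53898172152792
32.27610933414046 115.62185689893788
30.544472880688282 24.729319995380997
30.61932314544632 22.951638397569685
ring 76,79 [ 491.34298944 -247.69111313   76.        ] [ 490.56410948 -247.91509642   79.        ]
plate outer z74 [ 460.52236679 -212.22806384   74.        ] [ 488.16959462 -201.63437352   74.        ]
tool y ang 121.34422950750802 [[-0.    -0.52   0.854]
 [ 0.     0.854  0.52 ]
 [-1.     0.    -0.   ]]
tool shift y,z -8.386746384882834 7.514928616418705
```

Emit:
drive_tool --pt "0 -4.5 5 0" --pt "0 -4.2 4.5 0" --pt "0 0 0 3.5" --pt "10 0 0 3.4" --pt "20 0 0 0" --pt "25 0 0 0" --pt "25 0 0 0" --pt "25 0 0 0" --pt "15 0 0 0" --pt "0 0 0 0"

```text
clock: 2.95
position: [483.6, -235.6, 107.5]
ee_rot: [-0.148, 0.694, 0.151, 0.689]
contact_force: [0.5, -0.6, -0.9]
gripper_width: 85.1
```

Emit:
drive_tool --pt "0 0 0 0" --pt "0 0 0 0"

```text
clock: 3.12
position: [486.9, -236.2, 112.4]
ee_rot: [-0.151, 0.69, 0.15, 0.692]
contact_force: [-0.2, 0.2, 0.7]
gripper_width: 84.9
```

```bash
python3 - <<'E'
from h import *
s=arm.read_state();print(s["position"],arm.pinch_z,R.from_quat(s["ee_rot"]).as_matrix().round(3))
im=arm.get_image("wrist");cv2.imwrite("pics/w2.png",im[:,:,::-1])
import json;json.dump({k:np.array(s[k]).tolist() for k in("position","ee_rot","joints")},open("w2.json","w"))
E
```

```text
[ 486.88708874 -236.21077184  112.38040945] 18.700000000000003 [[ 0.002 -0.415  0.91 ]
 [-0.001  0.91   0.415]
 [-1.    -0.002  0.002]]
```

View pics/w2.png

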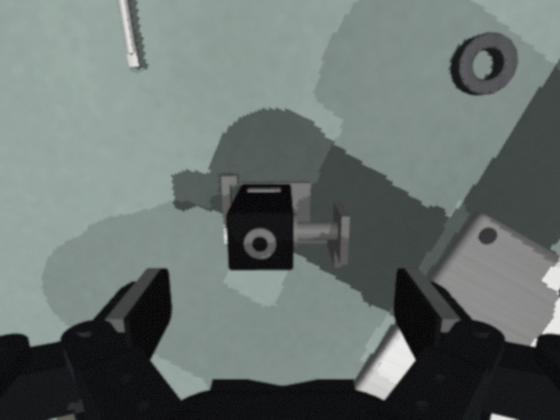

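The probe is square to the jaws now: block top face about (229,213) to (293,269), ring at (260,242), plate outer edge at about x=349.

```bash
python3 - <<'E'
from h import *
import json
s={k:np.array(v) for k,v in json.load(open("w2.json")).items()}
W=cam("wrist",s);Rt=R.from_quat(s["ee_rot"]).as_matrix()
def t(uv,z): return (Rt.T@(onz(W,uv,z)-s["position"])).round(1)
for n,u,z in[("TL",(229,214),76),("TR",(293,212),76),("BR",(293.5,268.5),76),("BL",(229,269.5),76),("ring",(260,242),77),("plate",(349,207),74),("plate2",(347,265),74)]:print(n,t(u,z))
im=cv2.imread("pics/w2.png");print(im[240,220:300,1],im[250,325:360,1]);print(im[205:275,262,1])
E
```

```text
TL [ 36.4 -27.1 -15.9]
TR [ 36.3   4.5 -16.9]
BR [36.4  5.  13.4]
BL [ 36.4 -28.3  14. ]
ring [ 35.4 -12.   -1.5]
plate [ 38.3  32.4 -18.9]
plate2 [38.3 32.8 12.3]
[142 142 145 157 179 191 172 116  54  19  10  15  14  16  17  18  23  21
  22  21  13  19  25  46  81 107 117 115 115 115 116 111  95  65  34  21
  22  19  17  19  22  16  22  19  25  43  74 100 115 120 120 119 117 114
  99  74  43  21  16  20  21  20  13  12  15  11  17  17  18  19  20  21
  34  68  97 108 106  98  91  87] [72 71 71 65 56 53 51 51 54 53 57 55 52 53 57 70 85 90 91 91 89 89 85 80
 73 73 73 72 72 73 72 72 73 72 71]
[ 13   4  12   5   9  11  15  11  21  20  17  18  21  21  22  22  21  17
  19  18  25  22  40  70 101 115 120 121 119 119 113 100  70  39  24  22
  21  20  17  22  17  14  14  13  25  40  64  86  92  92  97 102 101  82
  50  24  14  18  12  17  14  11  16  30  69 116 149 164 164 163]
```

Emit:
drive_tool --pt "0 1.5 -1.4 0" --pt "8 0 0 0" --pt "12 0 0 0" --pt "14 0 0 0" --pt "14 0 0 0" --pt "12 0 0 0" --pt "8 0 0 0" --pt "5.4 0 0 0" --pt "0 0 0 0" --pt "0 0 0 0"

```text
clock: 4.0
position: [484.0, -234.9, 38.1]
ee_rot: [-0.15, 0.691, 0.15, 0.691]
contact_force: [0.4, 0.5, 0.4]
gripper_width: 85.1
```

Emit:
drive_tool --pt "0 0 0 0" --pt "0 0 0 0" --pt "0 0 0 0" --pt "0 0 0 0" --pt "0 0 0 0" --grip 64

```text
clock: 4.42
position: [483.9, -234.9, 38.2]
ee_rot: [-0.15, 0.691, 0.15, 0.691]
contact_force: [0.1, -0.2, -0.1]
gripper_width: 64.4
```

Emit:
drive_tool --pt "0 -1 0 0" --pt "0 -1 0 0" --pt "0 -1 0 0" --pt "0 -1 0 0" --grip 55

```text
clock: 4.75
position: [485.0, -237.9, 37.8]
ee_rot: [-0.149, 0.691, 0.15, 0.691]
contact_force: [0.1, 3.7, 1.9]
gripper_width: 55.0
```

Emit:
drive_tool --pt "0 -1 0 0" --pt "0 -1 0 0" --pt "0 -1 0 0" --pt "0 -1 0 0" --grip 46

```text
clock: 5.08
position: [486.7, -241.6, 37.8]
ee_rot: [-0.15, 0.691, 0.15, 0.691]
contact_force: [-1.7, 3.6, 3.4]
gripper_width: 45.8
```

Emit:
drive_tool --pt "0 -1 0 0" --pt "0 -1 0 0" --pt "0 -1 0 0" --pt "0 -1 0 0" --pt "0 0 0 0" --pt "0 0 0 0" --grip 32

```text
clock: 5.58
position: [488.6, -244.5, 39.2]
ee_rot: [-0.15, 0.691, 0.151, 0.691]
contact_force: [-2.7, 9.2, 14.7]
gripper_width: 36.1
```

Emit:
drive_tool --pt "0 0 0 0" --pt "-4 0 0 0" --pt "-8 0 0 0" --pt "-12 0 0 0" --pt "-15 0 0 0" --pt "-15 0 0 0" --pt "-15 0 0 0" --pt "-8 0 0 0" --pt "0 0 0 0" --pt "0 0 0 0"

```text
clock: 6.42
position: [488.3, -245.7, 114.4]
ee_rot: [-0.15, 0.691, 0.15, 0.691]
contact_force: [-0.5, -0.5, -3.7]
gripper_width: 35.6
```

Emit:
drive_tool --pt "0 0 0 0"

```text
clock: 6.5
position: [487.8, -245.5, 113.6]
ee_rot: [-0.149, 0.692, 0.15, 0.69]
contact_force: [0.2, 0.1, -3.8]
gripper_width: 36.1
```

```bash
python3 - <<'E'
from h import *
s=arm.read_state();print(s["position"],s["contact_force"],s["wrist_torque"],s["gripper_width"])
im=arm.get_image("wrist")[:,:,::-1];cv2.imwrite("pics/w3.png",im)
sd=arm.get_image("side")[:,:,::-1];cv2.imwrite("pics/s3.png",sd)
a=cv2.resize(im[130:330,180:400],None,fx=2.5,fy=2.5);a=np.clip(a*1.6,0,255).astype(np.uint8)
S=cam("side");u=proj(S,s["position"]).astype(int);print(u)
b=sd[u[1]-60:u[1]+60,u[0]-30:u[0]+30];b=cv2.resize(b,(250,500))
cv2.imwrite("pics/c3.png",np.hstack([a,b]))
E
```

```text
[ 487.78399951 -245.54664129  113.63700246] [ 0.19181174  0.11808463 -3.79840825] [-0.0146253   0.0268831   0.02857898] 36.0991681591901
[370 136]
```

View pics/c3.png

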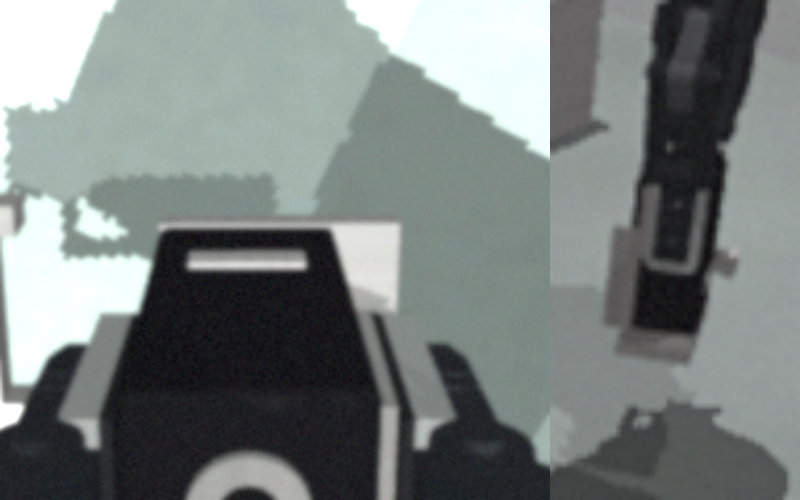

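The probe is held plumb with its hook pushed out at left; crop left edge shows the bar and lip. Carrying it to a staging point just short of the post.

Emit:
drive_tool --pt "-2 6 3 0" --pt "-4 12 7 0" --pt "-4 19 10 0" --pt "0 22 12 0" --pt "0 22 12 0" --pt "0 22 12 0" --pt "0 22 12 0" --pt "0 22 12 0" --pt "0 22 12 0" --pt "0 22 12 0"

```text
clock: 7.43
position: [503.7, -27.2, 124.7]
ee_rot: [-0.15, 0.691, 0.15, 0.691]
contact_force: [-0.5, -0.7, -2.8]
gripper_width: 36.2
```

Emit:
drive_tool --pt "0 22 12 0" --pt "0 22 12 0" --pt "0 22 12 0" --pt "0 22 12 0" --pt "0 22 12 0" --pt "0 17 9 0" --pt "0 12 7 0" --pt "0 6 5 0" --pt "0 0 0 0" --pt "0 0 0 0"

```text
clock: 8.27
position: [517.3, 136.4, 124.6]
ee_rot: [-0.15, 0.691, 0.15, 0.691]
contact_force: [-0.0, -0.6, -3.0]
gripper_width: 36.5
```

Emit:
drive_tool --pt "0 0 0 -3" --pt "0 0 0 -6" --pt "0 0 0 -7" --pt "0 0 0 -7" --pt "0 0 0 -7" --pt "0 0 0 -7" --pt "0 0 0 -7" --pt "0 0 0 -7" --pt "0 0 0 -6" --pt "0 0 0 -4"

```text
clock: 9.1
position: [517.3, 135.2, 124.8]
ee_rot: [-0.481, 0.519, 0.481, 0.518]
contact_force: [0.3, -0.4, -3.0]
gripper_width: 35.9
```

Emit:
drive_tool --pt "0 0 0 0" --pt "0 0 0 0" --pt "0 0 0 0"

```text
clock: 9.35
position: [517.5, 136.0, 124.9]
ee_rot: [-0.479, 0.52, 0.479, 0.52]
contact_force: [1.2, 0.5, -2.5]
gripper_width: 36.1
```

```bash
python3 - <<'E'
from h import *
import json
s=arm.read_state();Rt=R.from_quat(s["ee_rot"]).as_matrix();print(s["clock"],s["position"],s["joints"].round(2),s["gripper_width"],Rt.round(3))
im=arm.get_image("wrist")[:,:,::-1];cv2.imwrite("pics/w4.png",im)
json.dump({k:np.array(s[k]).tolist() for k in("position","ee_rot","joints")},open("w4.json","w"))
W=cam("wrist",s);print("pred post top",proj(W,[549.3,194,40]),"base",proj(W,[549.3,194,12]))
E
```

```text
9.35 [517.50028108 135.95314914 124.87757251] [ 0.56  0.34 -0.36 -0.   -0.87 -0.64] 36.12385073414237 [[-0.    -0.997  0.081]
 [-0.     0.081  0.997]
 [-1.     0.    -0.   ]]
pred post top [242.03793244 302.78346402] base [245.88351711 283.56040829]
```

View pics/w4.png

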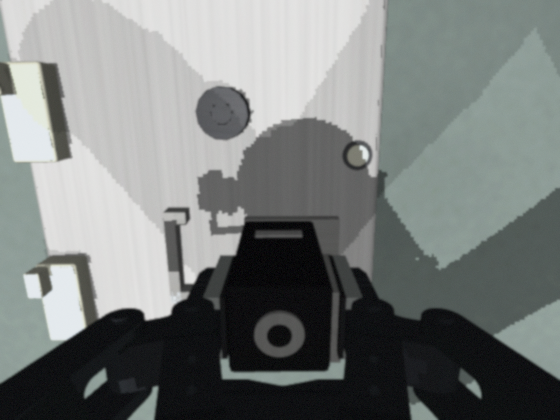

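Here the post is hidden behind the gripper, because image-up is tool -z. Stub is at (223,112) and the hook bar is extended at (175,250). I'll step past the post so the camera can see it.

Emit:
drive_tool --pt "0 0 6 0" --pt "0 0 12 0" --pt "0 0 16 0" --pt "0 0 18 0" --pt "0 0 18 0" --pt "0 0 18 0" --pt "0 0 16 0" --pt "0 0 12 0" --pt "0 0 6 0" --pt "0 0 0 0"

```text
clock: 10.23
position: [527.2, 259.9, 124.7]
ee_rot: [-0.481, 0.519, 0.48, 0.519]
contact_force: [-0.8, -0.9, -3.2]
gripper_width: 35.9
```

Emit:
drive_tool --pt "0 0 0 0" --pt "0 0 0 0"

```text
clock: 10.4
position: [526.9, 257.6, 124.8]
ee_rot: [-0.48, 0.52, 0.48, 0.519]
contact_force: [-0.2, 0.6, -3.1]
gripper_width: 35.4
```

```bash
python3 - <<'E'
from h import *
import json
s=arm.read_state();Rt=R.from_quat(s["ee_rot"]).as_matrix();print(s["clock"],s["position"],s["joints"].round(2),s["gripper_width"],Rt.round(3))
im=arm.get_image("wrist")[:,:,::-1];cv2.imwrite("pics/w5.png",im)
json.dump({k:np.array(s[k]).tolist() for k in("position","ee_rot","joints")},open("w5.json","w"))
W=cam("wrist",s);a=proj(W,[549.3,194,40]);print("pred post top",a,"base",proj(W,[549.3,194,12]))
x,y=140,60
cv2.imwrite("pics/c5.png",cv2.resize(im[y:y+200,x:x+266],None,fx=3,fy=3,interpolation=cv2.INTER_CUBIC))
E
```

```text
10.4 [526.87281846 257.62751201 124.76672325] [ 0.73  0.42 -0.23 -0.   -0.92 -0.81] 35.44227086116417 [[-0.001 -0.997  0.079]
 [-0.001  0.079  0.997]
 [-1.     0.001 -0.001]]
pred post top [235.26083384 116.23890295] base [240.3397968  114.74675222]
```

View pics/c5.png

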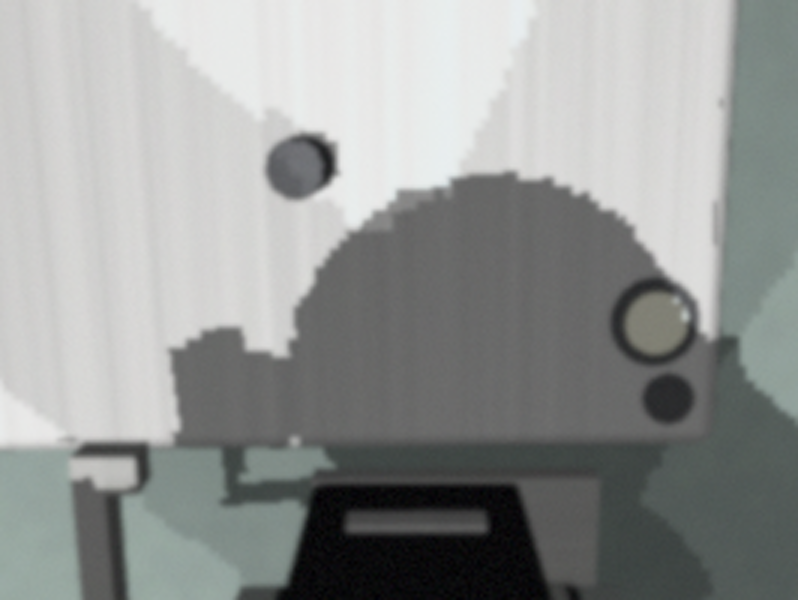

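The post's top is at crop (297,166), which is pixel (238.7,115), within about 3 px of the prediction. Hook lip is at crop (105,470) and its bar at x of about 75–123.

```bash
python3 - <<'E'
from h import *
import json
s={k:np.array(v) for k,v in json.load(open("w5.json")).items()}
W=cam("wrist",s);Rt=R.from_quat(s["ee_rot"]).as_matrix()
o=lambda x,y:(140+(x+.5)/3-.5,60+(y+.5)/3-.5)
p=onz(W,o(297,166),40);print("post",p,"tool",Rt.T@(p-s["position"]))
zt=s["position"][2]
t=lambda u,below:(Rt.T@(onz(W,u,zt-below)-s["position"])).round(1)
# hook top ~z17 => below tcp 22 (or 16 if foot thick)
for b in(16,22):print("hook bar outer/inner@row550, lip tip, lip front",b,t(o(76,550),b),t(o(123,550),b),t(o(140,475),b),t(o(105,492),b))
print("foot near edge/right end",t(o(318,478),31),t(o(600,478),31))
print("block bottom front edge",t(o(318,487),31),t(o(515,487),31))
w4={k:np.array(v) for k,v in json.load(open("w4.json")).items()}
W4=cam("wrist",w4);R4=R.from_quat(w4["ee_rot"]).as_matrix()
q=lambda u,up:(R4.T@(onz(W4,u,w4["position"][2]+up)-w4["position"])).round(1)
print("top face w4",q((228,308),37),q((330,308),37),q((222,369),37),q((335,369),37),"ring",q((279.5,334),38))
E
```

```text
post [547.23487451 193.45746607  40.        ] tool [ 84.7862672  -25.41461936 -62.31525904]
hook bar outer/inner@row550, lip tip, lip front 16 [ 16.  -52.4  -8.8] [ 16.  -45.4  -8.8] [ 16.  -42.1 -20.5] [ 16.  -47.4 -17.9]
hook bar outer/inner@row550, lip tip, lip front 22 [ 22.  -54.4  -6.5] [ 22.  -47.2  -6.5] [ 22.  -43.7 -18.7] [ 22.  -49.2 -16. ]
foot near edge/right end [ 31.  -17.6 -15.4] [ 31.   27.7 -15.4]
block bottom front edge [ 31.  -17.6 -13.9] [ 31.   14.1 -13.8]
top face w4 [-37.  -17.   -7.3] [-37.   15.   -7.3] [-37.  -19.8  15.2] [-37.   17.5  15.3] ring [-38.   -0.8   1.3]
```

Emit:
drive_tool --pt "0 0.5 -4 0" --pt "0 1 -9 0" --pt "0 1 -12 0" --pt "0 1 -12 0" --pt "0 1 -12 0" --pt "0 1 -9 0" --pt "0 0 -4.5 0" --pt "0 0 0 0" --pt "0 0 0 0" --pt "0 0 0 0"

```text
clock: 11.28
position: [517.1, 196.8, 125.0]
ee_rot: [-0.48, 0.519, 0.48, 0.519]
contact_force: [-1.4, -0.3, -3.9]
gripper_width: 36.0
```

Emit:
drive_tool --pt "4 0 0 0" --pt "8 0 0 0" --pt "8 0 0 0" --pt "6 0 0 0" --pt "4 0 0 0" --pt "2 0 0 0" --pt "0 0 0 0" --pt "0 0 0 0"

```text
clock: 11.95
position: [516.9, 196.6, 92.9]
ee_rot: [-0.48, 0.519, 0.48, 0.519]
contact_force: [0.4, -0.3, -3.3]
gripper_width: 35.9
```

```bash
python3 - <<'E'
from h import *
s=arm.read_state();Rt=R.from_quat(s["ee_rot"]).as_matrix();print(s["clock"],s["position"],s["contact_force"],s["gripper_width"])
for p in([547.2,193.5,40],[549.3,194,40]):print(Rt.T@(np.array(p)-s["position"]))
S=arm.get_image("side")[:,:,::-1];T=arm.get_image("top")[:,:,::-1];W=arm.get_image("wrist")[:,:,::-1]
cv2.imwrite("pics/s6.png",S);cv2.imwrite("pics/t6.png",T);cv2.imwrite("pics/w6.png",W)
a=cv2.resize(S[200:320,95:215],(500,500));b=W[170:320,130:220];b=cv2.resize(b,(300,500))
cv2.imwrite("pics/c6.png",np.hstack([a,b]))
E
```

```text
11.95 [516.93365708 196.55249302  92.85817588] [ 0.36863321 -0.34244956 -3.31231774] 35.898300216123005
[ 52.86118486 -30.40706104  -0.67952865]
[ 5.28613056e+01 -3.24617344e+01 -1.74732063e-02]
```

View pics/c6.png

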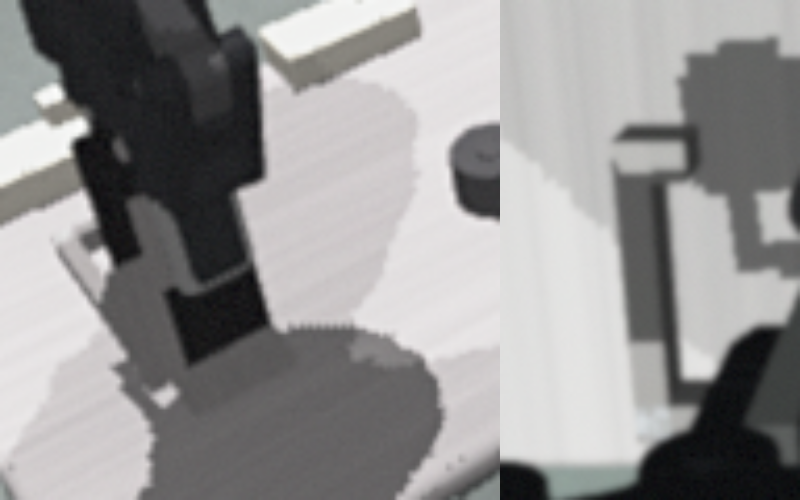

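Side view: probe held upright, with the post hidden behind block and hook as expected. The wrist view shows the open hook clear of everything. Both estimates put the post 30–32 mm to tool -y, mid gap, so I'll lower it.

Emit:
drive_tool --pt "3 0 0 0" --pt "5 0 0 0" --pt "5 0 0 0" --pt "5 0 0 0" --pt "5 0 0 0" --pt "5 0 0 0" --pt "4 0 0 0" --pt "3 0 0 0" --pt "0 0 0 0" --pt "0 0 0 0"

```text
clock: 12.93
position: [516.8, 196.4, 57.7]
ee_rot: [-0.48, 0.519, 0.48, 0.519]
contact_force: [0.3, 0.3, -3.2]
gripper_width: 35.8
```

Emit:
drive_tool --pt "1 0 0 0" --pt "1 0 0 0" --pt "1 0 0 0" --pt "1 0 0 0" --pt "0 0 0 0" --pt "0 0 0 0"

```text
clock: 13.43
position: [516.8, 196.5, 53.9]
ee_rot: [-0.48, 0.519, 0.48, 0.519]
contact_force: [-0.4, 1.0, -2.9]
gripper_width: 36.0
```

Emit:
drive_tool --pt "0.7 0 0 0" --pt "0.7 0 0 0" --pt "0.6 0 0 0" --pt "0 0 0 0" --pt "0 0 0 0"

```text
clock: 13.85
position: [516.8, 196.5, 51.9]
ee_rot: [-0.48, 0.519, 0.48, 0.519]
contact_force: [-0.3, 0.0, -2.6]
gripper_width: 35.9
```

Emit:
drive_tool --pt "0.5 0 0 0" --pt "0.5 0 0 0" --pt "0 0 0 0" --pt "0 0 0 0"

```text
clock: 14.18
position: [516.9, 196.5, 51.6]
ee_rot: [-0.48, 0.519, 0.48, 0.519]
contact_force: [-0.7, -0.5, 3.0]
gripper_width: 35.8
```

The foot is on the plate: force changed from -3 to +3 N at the expected height. I'll open in small steps, shifting +y so the block stays supported by the -y finger while the plate backs off.

Emit:
drive_tool --pt "0 1 0 0" --pt "0 1 0 0" --pt "0 1 0 0" --pt "0 0 0 0" --grip 42

```text
clock: 14.52
position: [513.4, 196.6, 50.4]
ee_rot: [-0.48, 0.519, 0.48, 0.519]
contact_force: [-0.2, -0.2, -2.3]
gripper_width: 42.2
```

Emit:
drive_tool --pt "0 1 0 0" --pt "0 1 0 0" --pt "0 1 0 0" --pt "0 0 0 0" --grip 48

```text
clock: 14.85
position: [510.6, 196.9, 50.8]
ee_rot: [-0.48, 0.519, 0.48, 0.519]
contact_force: [0.2, 0.1, -3.0]
gripper_width: 48.2
```

Emit:
drive_tool --pt "0 1 0 0" --pt "0 1 0 0" --pt "0 1 0 0" --pt "0 0 0 0" --grip 54

```text
clock: 15.18
position: [509.8, 197.9, 52.1]
ee_rot: [-0.481, 0.517, 0.48, 0.521]
contact_force: [4.5, -1.6, -1.6]
gripper_width: 53.8
```

Emit:
drive_tool --pt "0 1 0 0" --pt "0 1 0 0" --pt "0 1 0 0" --pt "0 0 0 0" --grip 60

```text
clock: 15.52
position: [507.3, 198.4, 52.5]
ee_rot: [-0.481, 0.517, 0.48, 0.521]
contact_force: [6.1, -2.7, 0.4]
gripper_width: 59.8
```

Emit:
drive_tool --pt "0 0 0 0" --pt "0 0 0 0" --pt "0 0 0 0" --pt "0 0 0 0" --pt "0 0 0 0" --pt "0 0 0 0" --grip 85

```text
clock: 16.02
position: [504.5, 197.4, 50.8]
ee_rot: [-0.48, 0.519, 0.48, 0.519]
contact_force: [0.1, -0.2, -0.5]
gripper_width: 85.2
```

```bash
python3 - <<'E'
from h import *
s=arm.read_state();print(s["clock"],s["position"],s["contact_force"],s["gripper_width"])
S=arm.get_image("side")[:,:,::-1];W=arm.get_image("wrist")[:,:,::-1]
cv2.imwrite("pics/s7.png",S);cv2.imwrite("pics/w7.png",W)
a=cv2.resize(S[200:320,95:215],(400,400));b=cv2.resize(W,(400,300));b=np.vstack([b,np.zeros((100,400,3),np.uint8)])
cv2.imwrite("pics/c7.png",np.hstack([a,b]))
E
```

```text
16.0167 [504.50678373 197.37998635  50.77964058] [ 0.11461896 -0.17678525 -0.49550331] 85.20169787472112
```

View pics/c7.png

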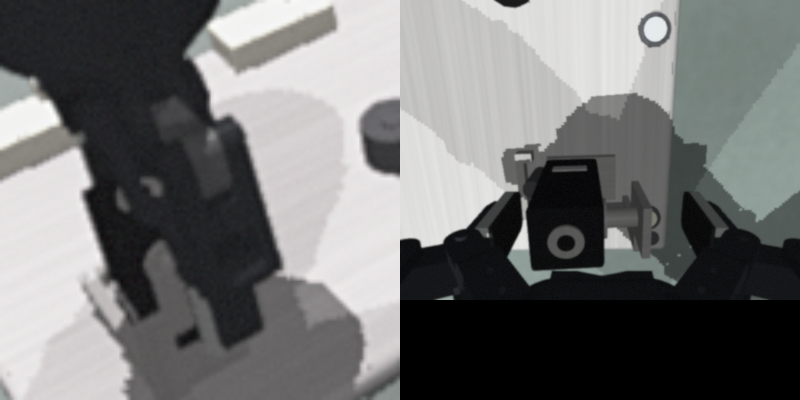

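The probe stands upright with the dark post beside the block's hook side, and both fingers are free. I'll centre the jaws a little and retreat upward, then check numerically since I've used all my views.

Emit:
drive_tool --pt "0 -2 0 0" --pt "0 -3 0 0" --pt "0 0 0 0" --pt "-4 0 0 0" --pt "-8 0 0 0" --pt "-12 0 0 0" --pt "-15 0 0 0" --pt "-18 0 0 0" --pt "-18 0 0 0" --pt "-18 0 0 0"

```text
clock: 16.95
position: [509.8, 197.0, 145.6]
ee_rot: [-0.48, 0.519, 0.48, 0.519]
contact_force: [1.7, 1.2, -1.1]
gripper_width: 85.1
```

Emit:
drive_tool --pt "-18 0 0 0" --pt "-15 0 0 0" --pt "-12 0 10 0" --pt "-8 0 10 0" --pt "-4 0 10 0" --pt "0 0 0 0" --pt "0 0 0 0" --pt "0 0 0 0"

```text
clock: 17.62
position: [511.5, 226.7, 199.8]
ee_rot: [-0.48, 0.52, 0.48, 0.518]
contact_force: [0.6, -0.3, -1.1]
gripper_width: 85.2
```

```bash
python3 - <<'E'
from h import *
import json
s=arm.read_state();print(s["clock"],s["position"],s["contact_force"])
W=arm.get_image("wrist")[:,:,::-1];cv2.imwrite("pics/w8.png",W)
cv2.imwrite("pics/s8.png",arm.get_image("side")[:,:,::-1]);cv2.imwrite("pics/t8.png",arm.get_image("top")[:,:,::-1])
json.dump({k:np.array(s[k]).tolist() for k in("position","ee_rot","joints")},open("w8.json","w"))
C=cam("wrist",s)
u=np.array([-.996,.087]);ctr=np.array([548.3,193.7])+23*u
for n,p in[("post",[548.3,193.7,40]),("blk",[*ctr,88])]:print(n,proj(C,p))
a=proj(C,[*ctr,88]).astype(int);g=W[:,:,1]
for r in range(a[1]-56,a[1]+40,4):print(r,"".join("%4d"%v for v in g[r,a[0]-60:a[0]+72:3]))
print("col0",a[0]-60)
E
```

```text
17.6167 [511.47893931 226.68399905 199.82581634] [ 0.55986445 -0.33469107 -1.05267301]
post [232.65154735 153.8525592 ]
blk [257.79215888 163.36214453]
107  164 170 168 164 165 168 168 167 167 162 162 163 169 165 164 162 166 181 188 164 169 165 167 169 173 173 168 169 168 166 170 174 169 172 169 171 170 169 171 173 173 171 168 168
111  165 168 169 166 165 166 168 168 168 164 164 163 168 165 164 164 165 167 169 163 168 164 165 170 172 172 169 170 163 165 170 167 145 149 146 143 111 111 157 167 169 171 166 168
115  165 169 168 165 165 166 168 166 169 164 163 164 168 165 165 165 167 167 166 163 169 166 167 169 171 172 166 145 105 115 111  88  80  81  81  79  82  79  81  81  94 112 152 167
119  165 168 168 166 167 167 169 169 167 164 162 165 169 165 163 165 167 169 164 164 169 165 166 168 170 167 118  80  76  79  81  82  78  80  80  82  81  80  81  81  82  79  78  92
123  164 167 170 165 166 167 168 168 168 164 158 153 144 146 164 165 166 168 166 164 170 165 166 166 128  82  80  79  78  80  80  81  79  81  79  80  81  79  79  80  81  79  81  79
127  165 167 168 167 166 168 167 166 163 15
[... 2704 characters left out ...]
 145 167 168 172 166 160 156 154  88  15  19  15  23  12  18  13  13  13  22  15  18  23  21  26  68  80  83  83  83  80  64  51  66  64  97 100 100
191  170 165 169 171 169 169 169 174 170 170 173 166 166 173 169 168 158 170 170 166 118  83  78  82  82  83  80  80  80  83  80  82  81  83  83  81  82  80  67  67  70  97 101 120
195  170 164 170 172 170 171 169 172 170 170 174 166 168 173 170 171 169 171 172 173 171 149  79  82  84  82  81  80  82  82  84  84  81  83  84  82  82  79  81  77  41  77 122 130
199  172 165 169 171 169 169 170 172 170 170 176 167 165 172 170 173 171 173 172 174 173 175 149  96  82  83  80  81  81  83  81  84  80  83  83  81  81  80  82  82  81  65  57  61
col0 197
```

```bash
python3 - <<'E'
from h import *
import json
s={k:np.array(v) for k,v in json.load(open("w8.json")).items()}
C=cam("wrist",s);Rt=R.from_quat(s["ee_rot"]).as_matrix();g=cv2.imread("pics/w8.png")[:,:,1]
t=lambda u,z:(Rt.T@(onz(C,u,z)-s["position"]))[1:].round(1)
r=163
print(g[163,236:250],"\n",g[163,284:296],"\n",g[163,305:330],"\n",g[151,215:245],"\n",g[147,215:245])
print("blk L,R",t((241.3,165),88),t((289.3,165),88),"rows",t((265,147),88),t((265,188),88))
print("plate outer",[t((x,160),86) for x in(316,319,322,325)])
print("hook inner",t((226.5,147),29),"outer",t((220.5,147),29),"post",t((232.7,153.9),40))
g2=cv2.imread("pics/s8.png")
S=cam("side");u=np.array([-.996,.087]);v=np.array([.087,.996]);c=np.array([548.3,193.7])+23*u
# plumb check: block edge columns versus predicted in side view
for z in(30,50,70,86):
    L=[proj(S,[*(c+u*a+v*b),z]) for a,b in((17,16),(17,-16),(-17,16),(-17,-16))];x=np.array(L);row=int(x[:,1].mean())
    print(z,row,x[:,0].round(0),"".join("%4d"%q for q in g2[row,120:190:2,1]))
E
```

```text
[79 79 77 70 55 30 11  8 13 12  9  2  9  6] 
 [15  6 11  8 10 21 44 65 70 71 69 69] 
 [68 68 67 69 68 70 67 65 59 50 50 60 67 69 71 70 72 78 79 80 80 81 83 81
 81] 
 [169 170 169 169 170 171 174 179 182 183 177 157 120  85  74  75  76  76
  74  76  75  78  76  69  60  38  31  31  31  26] 
 [169 170 169 167 170 171 177 182 183 182 181 172 148 102  70  63  61  59
  53  49  46  41  33  25  21  25  35  48  50  51]
blk L,R [-27.7 -28.5] [  4.8 -28.5] rows [-11.5 -40.6] [-11.8 -12.6]
plate outer [array([ 23.1, -31.6]), array([ 25.1, -31.6]), array([ 27.1, -31.6]), array([ 29.2, -31.6])]
hook inner [-45.9 -34. ] outer [-50.8 -34. ] post [-39.5 -29.7]
30 289 [140. 164. 130. 153.]   94  81  86  83  86  75  67  21  21  17  20  74  80  79  82  80  79  79  80  82  81  81  80 172 188 188 190 189 188 187 184 184 182 180 186
50 279 [137. 161. 126. 150.]  192 189 162  79  19  26  22  22  16  74  82  79  90  82  82  79  82  81  80  80  80  79 175 183 181 194 215 199 210 211 213 212 212 211 215
70 268 [133. 158. 122. 146.]  184 142  19  25  24  25  23  18  28  21  24  25  24  15  24  22  18  16  61 192 185 185 185 188 196 210 210 214 213 214 215 212 212 209 210
86 258 [130. 155. 119. 144.]   53  15  25  24  22  76  82  31  17  23  78  85  26  19  23  15  81 182 187 186 186 188 187 183 186 185 187 185 214 213 213 214 215 216 214
```

Plate-to-block spacing gives a plunger travel of about 6 mm, so the hook is closed. But the hook/block offset at different heights hints at a lean, so I'll check that.

```bash
python3 - <<'E'
from h import *
import json
def load(n):
    s={k:np.array(v) for k,v in json.load(open(n+".json")).items()};return s,cam("wrist",s),R.from_quat(s["ee_rot"]).as_matrix(),cv2.imread(f"pics/{n}.png")[:,:,1]
def edges(n,ctr,h,base):
    s,C,Rt,g=load(n)
    t=lambda u,z:(Rt.T@(onz(C,u,z)-s["position"]))[1:].round(1)
    # trace front-face left/right dark edges row by row
    for r in range(*h):
        d=np.where(g[r,ctr-30:ctr+45]<32)[0]+ctr-30
        if len(d): print(n,r,d[0],d[-1])
    return t
t=edges("w8",262,(130,156,2),12)
edges("w2",262,(180,222,4),0)
s,C,Rt,g=load("w8")
print(g[129:150,250],g[129:150,262],g[129:150,275],g[182:194,262])
T,Sd=cam("top"),cam("side");g=cv2.imread("pics/t8.png")[:,:,1]
p=[525.4,195.7,88];a=proj(T,p).astype(int);print("top",a,proj(T,[548.3,193.7,40]))
for r in range(a[1]-16,a[1]+30,2):print(r,"".join("%4d"%v for v in g[r,a[0]-22:a[0]+36:2]))
E
```

```text
w8 136 246 282
w8 138 244 284
w8 140 244 286
w8 142 243 287
w8 144 241 288
w8 146 235 289
w8 148 239 289
w8 150 246 289
w8 152 241 289
w8 154 244 289
w2 188 240 289
w2 192 238 289
w2 196 236 290
w2 200 234 290
w2 204 232 290
w2 208 232 291
w2 212 232 292
w2 216 232 292
w2 220 232 291
[164 160 143 107  72  52  35  30  16   8   7   4   6   7  10   8  15  15
  11  11  11] [122 100  85  73  64  55  60  60  38  12   8   3   6   3   8   7   8   7
  14  10  10] [79 79 78 73 63 52 56 48 30  7  7  2  2  6  9  4  8 15 13 10  7] [10 12  7 14 13 19 29 56 72 79 81 83]
top [106 235] [117.14628119 227.7348758 ]
219  116 143 159 160 158 158 158 159 158 159 109  75  75  75  75  75  75  86 151 159 158 158 158 159 159 159 159 159 160
221  117 136 160 160 161 160 160 159 160 161 107  76  76  76  75  77  78  90 158 159 158 158 156 144 156 159 159 160 160
223  117 137 162 162 162 162 161 159 160 159  98  72  71  70  71 114 131 141 146 146 147 147 149  97 138 157 159 159 158
225  115 134 158 159 159 159 160 159 159 155  76  66  62  62  61 106  85  88 100  92  88  99 145  93  74  91 153 155 155
227  104 138
[... 1586 characters left out ...]
 76  77  77  77  74  66  63  64  50  40  42  44  47  49  54  61  64  63  64  74  74  74  84 155
255  102 155 165 109  78  78  76  77  77  76  68  64  64  51  61  67  65  65  66  66  65  66  63  59  75  76  77  77 150
257  102 156 162 100  78  78  76  77  77  77  67  63  64  51  60  67  65  64  66  66  65  65  65  60  75  75  75  76 144
259  104 154 136  80  78  77  76  77  76  76  68  63  63  53  61  64  64  64  65  66  64  62  62  62  77  76  76  76  93
261  103 100  77  77  77  77  74  71  72  69  65  65  65  63  63  39  42  48  59  69  74  74  75  74  74  75  75  76  86
263   98  78  78  77  77  74  64  62  58  56  55  52  49  48  45  43  43  45  61  75  75  75  74  75  76  74  75  74  87
```

```bash
python3 - <<'E'
from h import *
import json
T=cam("top")
# ring centroid by bright pixels in block top (top view), same method in the first picture
def ring(n,a,z):
    g=cv2.imread(f"pics/{n}.png")[:,:,1].astype(float);x,y=a;w=g[y-6:y+7,x-6:x+7]-22;w[w<0]=0
    yy,xx=np.mgrid[y-6:y+7,x-6:x+7];c=((w*xx).sum()/w.sum(),(w*yy).sum()/w.sum());return c,onz(T,c,z)
c,p=ring("t8",(104,239),88.5);print(c,p)
u=np.array([-.997,.08]);v=np.array([.08,.997])
for q in([549.9,194.7],[547.2,193.5],[549.3,194]):d=p[:2]-q;print("ring - post along +y, x:",d@u,d@v)
def load(n):
    s={k:np.array(v) for k,v in json.load(open(n+".json")).items()};return s,cam("wrist",s),R.from_quat(s["ee_rot"]).as_matrix()
s,C,Rt=load("w8");p=onz(C,(264.3+.5,166.5),88.5);print("wrist ring",p,[(p[:2]-np.array(q))@u for q in([549.9,194.7],[547.2,193.5])])
t=lambda u,z:(Rt.T@(onz(C,u,z)-s["position"]))[1:].round(1)
print("w8 front R top/bot",t((289.3,147.5),88),[t((283,137),z) for z in(15,20)],"L",t((241,147.5),88),[t((245.5,137),z) for z in(15,20)])
s,C,Rt=load("w2")
print("w2 front R top/bot",t((293,212.5),76),[t((290,188),z) for z in(3,8)],"L",t((229,214),76),[t((239.5,188),z) for z in(3,8)])
E
```

```text
(np.float64(103.37577511368335), np.float64(238.37412153782554)) [521.86352875 199.98369223  88.5       ]
ring - post along +y, x: 28.375057218950893 3.0249234541165855
ring - post along +y, x: 25.77915721895096 4.4373234541165685
ring - post along +y, x: 27.83285721895087 3.770823454116576
wrist ring [520.8260316  198.12577999  88.5       ] [np.float64(29.26080889056841), np.float64(26.664908890568476)]
w8 front R top/bot [  4.8 -40.3] [array([  0.7, -40.9]), array([  0.7, -41.3])] L [-27.6 -40.3] [array([-31.4, -40.9]), array([-30.9, -41.3])]
w2 front R top/bot [  5.4 -17.1] [array([  5.4, -13.1]), array([  5.2, -14.2])] L [-26.3 -16.3] [array([-29.1, -13.1]), array([-28.6, -14.2])]
```

Both the wrist and top views put the block's top about 4–5 mm too far from the post, so it leans roughly 3° toward +y. My sideways shift during release tipped it, and hook friction is holding it there. I'll close the fingers and press lightly down on the block's hook-side top to seat the foot flat.

Emit:
drive_tool --pt "0 -4 -5 0" --pt "0 -6 -8 0" --pt "0 -6 -8 0" --pt "0 -4 -6 0" --pt "10 0 0 0" --pt "18 0 0 0" --pt "20 0 0 0" --pt "20 0 0 0" --pt "18 0 0 0" --pt "8 0 0 0" --grip 0

```text
clock: 18.6
position: [528.4, 197.2, 103.6]
ee_rot: [-0.479, 0.521, 0.48, 0.518]
contact_force: [-0.2, -0.3, -1.0]
gripper_width: -0.3
```

Emit:
drive_tool --pt "2 0 0 0" --pt "2 0 0 0" --pt "1 0 0 0" --pt "0 0 0 0" --pt "0 0 0 0" --pt "0 0 0 0"

```text
clock: 19.1
position: [530.4, 198.7, 102.8]
ee_rot: [-0.48, 0.519, 0.48, 0.52]
contact_force: [-0.2, -0.9, -0.6]
gripper_width: 0.1
```

Emit:
drive_tool --pt "2 0 0 0" --pt "2 0 0 0" --pt "1.5 0 0 0" --pt "1 0 0 0" --pt "0 0 0 0" --pt "0 0 0 0"

```text
clock: 19.6
position: [529.9, 198.4, 95.3]
ee_rot: [-0.48, 0.519, 0.48, 0.519]
contact_force: [-0.3, 0.2, -0.4]
gripper_width: 0.0
```

Emit:
drive_tool --pt "0.7 0 0 0" --pt "0.7 0 0 0" --pt "0.6 0 0 0" --pt "0 0 0 0" --pt "0 0 0 0"

```text
clock: 20.02
position: [530.0, 198.4, 93.3]
ee_rot: [-0.48, 0.519, 0.48, 0.519]
contact_force: [0.3, 0.7, 0.5]
gripper_width: 0.2
```

Emit:
drive_tool --pt "0.7 0 0 0" --pt "0.7 0 0 0" --pt "0.6 0 0 0" --pt "0 0 0 0" --pt "0 0 0 0"

```text
clock: 20.43
position: [530.0, 198.4, 91.3]
ee_rot: [-0.48, 0.519, 0.48, 0.519]
contact_force: [0.5, -0.3, 0.3]
gripper_width: -0.1
```

Emit:
drive_tool --pt "0.7 0 0 0" --pt "0.7 0 0 0" --pt "0 0 0 0" --pt "0 0 0 0"

```text
clock: 20.77
position: [530.6, 198.7, 90.5]
ee_rot: [-0.48, 0.519, 0.48, 0.52]
contact_force: [1.3, -0.4, 1.6]
gripper_width: 0.4
```

Emit:
drive_tool --pt "0.5 0 0 0" --pt "0.5 0 0 0" --pt "0 0 0 0" --pt "0 0 0 0"

```text
clock: 21.1
position: [531.3, 198.9, 90.1]
ee_rot: [-0.481, 0.518, 0.48, 0.52]
contact_force: [1.4, -0.7, 4.0]
gripper_width: 0.0
```

Emit:
drive_tool --pt "0.5 0 0 0" --pt "0.5 0 0 0" --pt "0 0 0 0" --pt "0 0 0 0"

```text
clock: 21.43
position: [532.0, 199.1, 89.7]
ee_rot: [-0.481, 0.517, 0.48, 0.521]
contact_force: [1.3, -2.0, 6.5]
gripper_width: -0.2
```

Emit:
drive_tool --pt "0.5 0 0 0" --pt "0.5 0 0 0" --pt "0 0 0 0" --pt "0 0 0 0"

```text
clock: 21.77
position: [532.7, 199.3, 89.4]
ee_rot: [-0.481, 0.517, 0.479, 0.521]
contact_force: [2.6, -1.4, 8.3]
gripper_width: 0.3
```

Emit:
drive_tool --pt "0.5 0 0 0" --pt "0.5 0 0 0" --pt "0 0 0 0" --pt "0 0 0 0"

```text
clock: 22.1
position: [533.3, 199.5, 89.0]
ee_rot: [-0.482, 0.516, 0.479, 0.521]
contact_force: [3.7, -2.3, 10.7]
gripper_width: 0.2
```

Emit:
drive_tool --pt "0.5 0 0 0" --pt "0.5 0 0 0" --pt "0 0 0 0" --pt "0 0 0 0"

```text
clock: 22.43
position: [534.0, 199.6, 88.7]
ee_rot: [-0.482, 0.516, 0.479, 0.522]
contact_force: [3.8, -2.7, 12.6]
gripper_width: -0.2
```

Emit:
drive_tool --pt "0.5 0 0 0" --pt "0.5 0 0 0" --pt "0 0 0 0" --pt "0 0 0 0"

```text
clock: 22.77
position: [534.4, 199.7, 88.5]
ee_rot: [-0.482, 0.515, 0.479, 0.522]
contact_force: [3.7, -2.2, 16.2]
gripper_width: 0.0
```

Emit:
drive_tool --pt "0.5 0 0 0" --pt "0.5 0 0 0" --pt "0 0 0 0" --pt "0 0 0 0"

```text
clock: 23.1
position: [534.7, 199.7, 88.3]
ee_rot: [-0.483, 0.515, 0.479, 0.522]
contact_force: [3.3, -4.4, 19.2]
gripper_width: 0.2
```

Emit:
drive_tool --pt "-2 0 0 0" --pt "-4 0 0 0" --pt "-6 0 0 0" --pt "-12 0 0 0" --pt "-18 0 0 0" --pt "-18 0 0 0" --pt "-18 0 0 0" --pt "-18 5 5 0" --pt "-12 7 10 0" --pt "-6 8 10 0"

```text
clock: 23.93
position: [511.8, 225.3, 198.2]
ee_rot: [-0.48, 0.519, 0.48, 0.52]
contact_force: [-0.3, 1.0, 0.0]
gripper_width: -0.1
```

Emit:
drive_tool --pt "0 0 4 0" --pt "0 0 0 0" --pt "0 0 0 0" --pt "0 0 0 0" --grip 85

```text
clock: 24.27
position: [511.8, 228.4, 195.6]
ee_rot: [-0.48, 0.52, 0.48, 0.518]
contact_force: [-0.2, -0.6, 0.6]
gripper_width: 48.2
```

```bash
cat > chk.py <<'E'
from h import *
import json,sys
n=sys.argv[1]
s=arm.read_state();print(s["clock"],s["position"])
g=arm.get_image("wrist")[:,:,::-1];t8=arm.get_image("top")[:,:,::-1]
cv2.imwrite(f"pics/w{n}.png",g);cv2.imwrite(f"pics/t{n}.png",t8);cv2.imwrite(f"pics/s{n}.png",arm.get_image("side")[:,:,::-1])
json.dump({k:np.array(s[k]).tolist() for k in("position","ee_rot","joints")},open(f"w{n}.json","w"))
g=g[:,:,1].astype(float);C=cam("wrist",s);T=cam("top");u=np.array([-.997,.08]);v=np.array([.08,.997])
def ring(g,C,z):
    c=proj(C,[523.5,197,z]);
    for i in range(6):
        x,y=np.round(c).astype(int);k=6 if C is T else 14
        w=g[y-k:y+k+1,x-k:x+k+1]-25;w[w<0]=0;w[w>50]=0;yy,xx=np.mgrid[y-k:y+k+1,x-k:x+k+1];w[np.hypot(xx-x,yy-y)>k]=0
        c=np.array([(w*xx).sum(),(w*yy).sum()])/w.sum()
    return c
for nm,im,c in(("wrist",g,C),("top",t8[:,:,1].astype(float),T)):
    r=ring(im,c,88.5);p=onz(c,r,88.5);print(nm,r,p,[((p[:2]-q)@u).round(1) for q in([549.9,194.7],[547.2,193.5])])
a=proj(C,[523.5,197,88]).astype(int)
for r in range(a[1]-44,a[1]+26,2):
    print(r,"".join("%4d"%q for q in g[r,a[0]-48:a[0]+66:3]))
print("col0",a[0]-48)
E
python3 chk.py 9
```

```text
24.2667 [511.77018924 228.41834251 195.60289479]
wrist [258.3017438  165.32273642] [525.06723534 198.01305123  88.5       ] [np.float64(25.0), np.float64(22.4)]
top [103.39122045 235.83984563] [525.92445279 199.72643835  88.5       ] [np.float64(24.3), np.float64(21.7)]
119  179 180 180 180 175 176 176 182 176 178 176 178 179 177 176 183 177 179 181 184 184 132  85  84  84  85  89  85  88  86  85  86  85  87  86  88  86  88
121  179 180 180 179 171 171 169 163 176 177 175 178 178 178 175 181 177 178 182 174 160 107  85  85  84  85  87  85  88  85  86  83  86  87  85  88  86  85
123  179 181 179 167 129 117 116 104 170 178 176 177 180 178 176 181 178 178 170 139  92  85  83  83  84  86  90  86  87  87  85  86  84  87  86  87  87  85
125  178 180 179 171 161 155 153  92 162 179 176 178 181 177 176 182 178 176 126  90  88  87  85  85  84  85  89  84  87  86  86  88  84  88  84  87  86  84
127  180 179 181 192 194 190 188 110 163 178 177 178 179 178 176 181 177 158  97  84  86  85  85  85  83  85  88  83  89  86  84  86  84  88  88  87  86  84
129  179 178 180 192 196 187 188 120 173 178
[... 3974 characters left out ...]
 12  10  39  76  76  74  76  79  75  68  45  58  75  72  50  36
181  182 176  92  86  83  80  80  79  16  11  14  14   6  10  15  13  11  10   7  11   5   9   7   9  45  84  86  83  85  86  84  73  47  65  76  60  40  74
183  182 179 110  86  87  86  83  80  17  11  10  11   8  11  14   8   4   9   8   3   8  15  11   9  46  89  88  85  89  88  88  80  50  72  74  49  70 104
185  181 182 167 102  98  98  92  83  28  13  12  14  14  14  12  13  12  10   9  15  18  10   4  12  51  88  90  85  89  88  88  85  55  72  64  43  97 107
187  182 183 182 166 167 166 140 110 101  62  62  61  62  61  60  38  36  34  32  36  36  35  38  45  74  87  89  85  87  88  87  86  61  71  62  52 106 106
col0 212
```

```bash
python3 - <<'E'
from h import *
import json
s={k:np.array(v) for k,v in json.load(open("w9.json")).items()};C=cam("wrist",s);Rt=R.from_quat(s["ee_rot"]).as_matrix()
t=lambda u,z:(Rt.T@(onz(C,u,z)-s["position"]))[1:].round(1)
g=cv2.imread("pics/w9.png")[:,:,1];print(g[147,218:240],g[165,230:240],g[165,278:290],g[165,304:326],g[137,234:246],g[137,278:288])
print("blk",t((235,165),88),t((284,165),88),"hook inner",t((226.3,147),29),"plate outer",[t((x,160),86) for x in(314,316,318)])
print("front L/R bottom",t((239.5,137),18),t((282.5,137),18))
E
```

```text
[181 180 181 185 186 190 189 185 170 134  93  74  76  77  67  50  39  46
  52  55  57  57] [75 84 81 70 51 29 16 11 12  5] [ 6 14 14 13  8 18 45 63 71 70 65 64] [63 66 65 64 65 61 55 56 65 70 73 73 75 79 84 88 88 86 86 86 86 86] [181 180 175 164 142 106  66  29  15   5   2  10] [10  6  4 11 23 44 63 75 77 76]
blk [-31.4 -29.2] [  1.2 -29.2] hook inner [-45.4 -34.5] plate outer [array([ 21.3, -32.2]), array([ 22.7, -32.2]), array([ 24. , -32.2])]
front L/R bottom [-35.7 -41.5] [  0.3 -41.5]
```

```bash
python3 -c "
from bench import arm
s=arm.read_state();print(s['clock'],s['contact_force'],arm.job_done())"
```

```text
the job is handed in; nothing more can be done
24.4167 [-0.78612979 -0.63617549 -0.67547803] None
```

The probe is standing on the plate with its hook closed on the slim post. I handed the job in at 24.4 s of the 43 s allowed, with the gripper well clear. I pinched the plunger, carried the probe over, set it down with the post in the gap, and opened the fingers so the spring pulled the hook shut.

**Lean after release:** the first check showed the probe leaning about 3° toward its plunger side, because my sideways shift while opening had tipped it. I pressed down on the block top with closed fingers, up to about 19 N, until it stopped moving at z of about 88 mm. That is the height expected for a probe standing flat.

**Last checks:**
- **Hook closed:** plunger travel measured about 6 mm, the value expected for a closed hook.
- **Position:** the block centre is 22–25 mm from the post, where 23 mm is expected.
- **Upright:** the last wrist-camera edges show a remaining lean of 1° or less. One hook-to-block gap reading came out at 13–14 mm instead of 12, which is within the 2 mm camera calibration.

I had used all 12 picture views by then, so the checks after release are numerical only and I did not see the final seated probe.

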